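Index the loudspeaker turntable to the next hole

ROBOT

A 6-joint arm with a two-finger parallel gripper is mounted at the origin on the work surface. World frame = base frame: x ahead of the robot, y to its left, z up, the work surface at z = 0. Lengths are in m, angles in rad, forces in N, time in s.
With the tool pointing down it reaches from about 0.225 to 0.875 m from the base axis. Payload 3.4 kg.
Tool frame: the origin (TCP) lies at the very end of the fingers, on their centre line; the grasp point (between the pads) lies 19 mm behind it; z points along the fingers, y is the direction in which the jaws open and shut (so a half turn about z gives the same grasp; the last joint's range is limited). The gripper opens to 85 mm and grips with 20 to 120 N. Pads are 22 mm wide; open, the fingers measure 114 mm over their backs; the gripper's body (76 mm by 85 mm) begins 54 mm behind the grasp point. The pads swing forward as they close: fully open they stand 13 mm farther back than shut.
Start: joints at [1.131, 0.276, 1.505, -0, 1.361, -0.121], TCP at [0.18, 0.546, 0.205] pointing down, gripper open.
Joint ranges: [-2.89, 2.89], [-0.75, 2.08], [0.22, 2.7], [-1.18, 4.32], [0.11, 2.71], [-2.7, 2.7]. Speed limits (rad/s): [2.57, 2.57, 3.14, 3.14, 3.14, 3.14].

INTERFACE

Orientations are given as a unit quaternion [w, x, y, z].
In Python, from rig import telemetry, cams, sign_off, spotter gives the robot as it stands.
- The arm moves only by the tool servo_tool, never from a script. Its argument "steps" is a list of rows, each a list of 6 numbers: the shift along the tool's x, y, z in mm, then the turn, a rotation vector about the tool's x, y, z in degrees. In form: [[x, y, z, ax, ay, az], ...]. A call has 1 to 8 rows; each row is the pose to reach, as a shift and turn from the pose commanded when the call began, along the tool's axes at that moment; what a row does not reach only later rows make up. A row lasts 1/10 s, in which the tool goes at most 50 mm and 8.59 degrees, less where a joint would pass 70% of its speed; a pose out of reach is approached as far as the arm can. A call with a gripper value outside its range is refused whole. "hand" is the closure in counts, from 0 (fully open) to 255 (shut), set as the call begins (left out, the last holds). The fingers move at their own pace and stop on an object; "grip_force" is the grip in N (left out, the last holds). Time passes only in rows, so rows that repeat a pose let the fingers close. It gives the time, the measured TCP pose, the force and the opening at its end, in the units of the state.
- telemetry.get_state(): the state, without advancing time (a new reading comes with each control period).
- cams.get_image(name): name is "scene" or "top" or "wrist"; returns (picture, depth): 400x640x3 uint8, red, green, blue; 400x640 float32, m along the optical axis (not along the pixel's ray), 0 where there is no reading.
- cams.camera_model(name): a dict with "camera_matrix" (3x3 intrinsics, pixels), "origin" and "rotation" of the camera in the world; the wrist camera has in their place "tool_from_camera" (4x4, takes a point from camera to tool coordinates, whose origin is the TCP and whose axes are the flange's). Camera axes: x right, y up, looking along -z (the intrinsics and any distortion apply to the point x, -y, -z); pixel columns grow to the right and rows downward; lengths in m; the calibration is good to about 2 mm. A picture is of the moment at which its call begins: read the wrist's pose just before it. camera_model takes no time and is no camera call.
- sign_off(): hands the job in, once; it reports no verdict.
Trained networks look in the newest picture that a camera, given by its name, has taken for a name from the list of things; names that differ only in an ending like _2 or _b are one class to them, and where a whole thing is asked for, a point or a joint stands for the part that bears it (a point fixed in the world has none). Each returns a list of dicts, best first, with "conf" (0 to 1); they miss things now and then, are a little off and sometimes report something else, mostly with a low value. They report only what shows in the picture. A call takes as long as a camera call. They do not tell look-alikes from the thing itself.
- spotter.outline_of(query, camera): "region" (400x640 bool, what is visible of it) and "rect" ([left, top, width, height] in pixels, round what is visible of it).
The state is a dict: "clock": time; "qpos": joint angles; "qd": joint speeds; "effort": joint torques, N m; "position": TCP position; "ee_rot": TCP orientation; "contact_force": force on the tool from outside, world axes, zero at the start; "moment": the same for the moment, N m; "width": finger opening in m.
Only numpy, scipy, OpenCV 4.12 (cv2) and the standard library are available. Lean on these libraries where they do the work, as an engineer would, in place of code of your own. Each camera call takes 0.05 s, during which the arm holds its last target.

TASK

The loudspeaker on the indexing turntable has to be brought round to its next screw: with closed fingertips press the red plunger right in and keep it in while you push the table off its hole, turn the table anticlockwise (seen from above) to the very next hole and let the plunger spring back out there so that the table is locked again. Only press and push: do not pinch or lift anything, do not touch the loudspeaker, and leave the mug, bottle, jar and screwdriver where they stand.

Things in the scene. Friction and masses are not known exactly. Their poses are not given: they have to be found in the camera images.
- base: Fixed round grey base, 252 mm across, 26 mm high. Origin at the centre of its underside on the turning axis, z up; at joint turntable = 0 its x axis points from the axis to the plunger. A ring round its top has a dark circular slot of radius 100 mm with six holes 60 degrees (1.0472 rad) apart; the plunger starts in one of them.
- table_centre (a point): Point on the vertical turning axis at the height of the steel disc's top face (40 mm above the bench). The disc is 156 mm across; an arm on it carries the plunger and the yellow tab out to 100 mm from the axis. Fixed.
- turntable (a joint): Angle of the turntable in rad: 0 at the start (locked in its hole, play about +-0.016, a little springy under a hard push), growing anticlockwise seen from above; the next hole is at 1.0472. It turns with light friction (a push of 3 to 7 N at the tab) and stays where it is left when unlocked.
- plunger (a joint): Press depth in m: 0 fully out (locked in a hole), 0.014 fully in; spring 3 N at first, 7 N fully in. The table is free when it is pressed over 0.0105. Between holes the ring keeps it in at about 0.010 even with the finger off it; at the next hole it springs out, if nothing presses on it, and stops the table (a few mm off still pulls in). Kept pressed, the table runs past the hole.
- plunger_top (a point): Centre of the flat top of the red round plunger head, 32 mm across and 12 mm thick, 100 mm from the axis, 85 mm above the bench when fully out. It is pressed straight down, and it travels round with the turntable.
- tab_face (a point): Middle of the top edge of the face, towards the plunger, of the yellow upright tab on the turntable, by which the table is pushed. Plate 34 mm wide (radially), 5 mm thick, top 105 mm above the bench. The face is 24 mm from the plunger's centre on the anticlockwise side, square to the motion. A closed fingertip on the plunger head, moved anticlockwise, comes up against it.
- speaker_mid (a point): Middle (half-way up) of the loose loudspeaker that lies face up on the middle of the disc between three low pins: 120 mm across at the rim, 38 mm high (top 78 mm above the bench), 0.35 to 0.7 kg. It rides round with the disc.
- mug_mid (a point): Middle of a loose white mug, 80 mm across, 90 mm high, standing beside the turntable; leave alone.
- cleaner_mid (a point): Middle of a loose blue bottle, 52 mm across, 130 mm high; leave alone.
- jar_mid (a point): Middle of a loose amber jar, 60 mm across, 60 mm high; leave alone.
- driver: Loose screwdriver with a green handle, 190 mm long, lying on the bench along its own x axis; leave alone.
Things that resemble listed ones, but are neither listed nor needed, are in the scene too. There is more than one size of the part that bears speaker_mid; the job needs the smaller.

How it is judged:
By the outcome, as a careful person would: the job done as asked, in the order asked, and still so for the second after the job is handed in, with the robot touching nothing.
It also fails if it takes over 45 s, if anything falls off the work surface, if the arm or the gripper's body presses on something with over 40 N, if the wrist force passes 120 N, or if a joint passes its speed limit or range.

## Working session

There is one attempt and no reset: what is moved stays moved. The work goes in short steps, Python scripts to look and compute and a tool call to move; the robot and the scene stay as the last step left them, time stands still between calls to the robot, and variables do not carry over. Pictures are saved under pics/ and viewed, and the job is handed in when it is done.

Besides the shell and the picture viewer there is one more tool, called after "Request:" as name(argument=value, ...) on one line, values as JSON. servo_tool: Moves the arm, as the interface text tells. Its arguments: {"type":"object","properties":{"steps":{"type":"array","items":{"type":"array","items":{"type":"number"}}},"hand":{"type":"number"},"grip_force":{"type":"number"}},"required":["steps"]}

```bash
mkdir -p pics; ls
cat > h.py <<'E'
import numpy as np,cv2
from rig import telemetry,cams,sign_off,spotter
def save(n,im): cv2.imwrite(f'pics/{n}.png',im[:,:,::-1])
def world(cam,dep,u,v,m=None):
    m=m or cams.camera_model(cam);K=np.array(m['camera_matrix'])
    p=np.array([(u-K[0,2])/K[0,0]*dep,-(v-K[1,2])/K[1,1]*dep,-dep*np.ones_like(dep)]).T
    return p@np.array(m['rotation']).T+np.array(m['origin'])
E
python3 - <<'E'
from h import *
s=telemetry.get_state();print({k:np.round(v,3) for k,v in s.items()})
for c in('top','scene'):
    im,d=cams.get_image(c);save(c+'0',im);np.savez(f'{c}0.npz',im=im,d=d)
    print(c,cams.camera_model(c))
    for q in('plunger_top','tab_face','speaker_mid','base'):
        for r in spotter.outline_of(q,c)[:3]:print(q,round(r['conf'],2),r['rect'])
print(cams.camera_model('wrist'))
E
```

```text
pics
{'clock': np.float64(0.0), 'qpos': array([ 1.131,  0.277,  1.506,  0.   ,  1.361, -0.121]), 'qd': array([-0.001, -0.001, -0.   , -0.001,  0.001, -0.001]), 'effort': array([ 1.0000e-03, -4.1679e+01, -2.4581e+01, -0.0000e+00,  1.1000e-02,
       -0.0000e+00]), 'position': array([0.18 , 0.546, 0.205]), 'ee_rot': array([-0.   ,  0.159,  0.987, -0.001]), 'contact_force': array([ 0.247, -0.051, -0.884]), 'moment': array([-0.005,  0.006, -0.024]), 'width': np.float64(0.086)}
top {'camera_matrix': array([[433.40864252,   0.        , 319.6460261 ],
       [  0.        , 433.40864252, 195.6179127 ],
       [  0.        ,   0.        ,   1.        ]]), 'origin': array([ 0.22956917, -0.03814761,  1.38584332]), 'rotation': array([ 0.74680349,  0.07421817, -0.06812165, -0.65737025])}
plunger_top 0.46 [310.6, 144.1, 7.3, 15.6]
tab_face 0.63 [304.9, 147.8, 48.4, 56.7]
tab_face 0.22 [309.3, 143.3, 11.7, 14.9]
speaker_mid 0.91 [313.8, 160.8, 36.3, 38.9]
speaker_mid 0.79 [209.5, 228.3, 55.3, 54.7]
base 0.77 [291.0, 142.1, 79.6, 81.4]
scene {'camera_matrix': array([[467.45515597,   0.        , 321.
[... 286 characters left out ...]
tab_face 0.97 [286.0, 225.7, 80.3, 37.9]
speaker_mid 0.78 [295.0, 210.0, 47.1, 38.5]
speaker_mid 0.71 [352.5, 153.1, 56.9, 34.9]
base 0.67 [268.8, 213.5, 99.8, 73.0]
{'camera_matrix': array([[309.79753625,   0.        , 320.95184156],
       [  0.        , 309.79753625, 203.13970245],
       [  0.        ,   0.        ,   1.        ]]), 'tool_from_camera': array([[ 3.27385867e-04,  9.52972107e-01,  3.03057844e-01,
         7.74869790e-02],
       [ 9.99999744e-01, -5.04816163e-04,  5.07130710e-04,
         5.62673487e-04],
       [ 6.36269919e-04,  3.03057600e-01, -9.52972028e-01,
        -1.68776603e-01],
       [ 0.00000000e+00,  0.00000000e+00,  0.00000000e+00,
         1.00000000e+00]])}
```

View pics/top0.png

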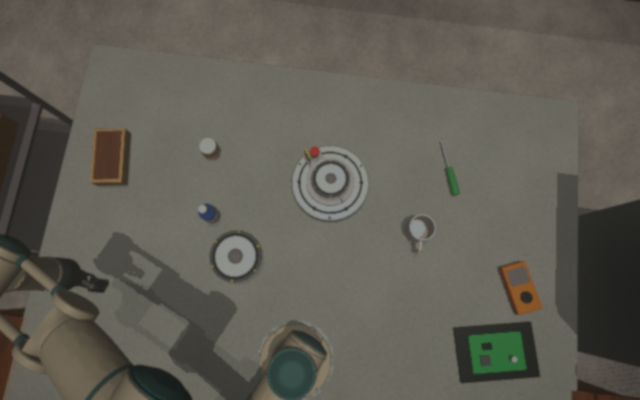

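View pics/scene0.png

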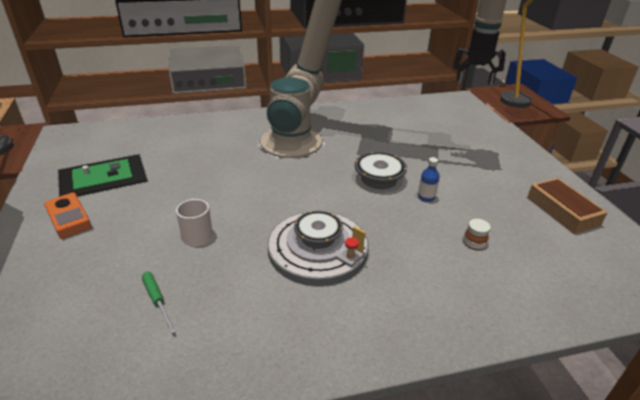

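Run:
```python
import re
s=open('h.py').read()
s=s.replace("def world","from scipy.spatial.transform import Rotation as R\ndef Rq(q):\n    q=np.array(q);return R.from_quat([q[1],q[2],q[3],q[0]]).as_matrix() if q.shape==(4,) else q\ndef world").replace("np.array(m['rotation']).T","Rq(m['rotation']).T")
open('h.py','w').write(s)
from h import *
z=np.load('top0.npz');im=z['im'];d=z['d']
save('topc',cv2.resize(im[130:240,270:390],None,fx=5,fy=5,interpolation=cv2.INTER_CUBIC))
zs=np.load('scene0.npz');save('scec',cv2.resize(zs['im'][195:300,260:380],None,fx=5,fy=5,interpolation=cv2.INTER_CUBIC))
for c in('top','scene'):
    z=np.load(c+'0.npz');im=z['im'].astype(int);d=z['d']
    v,u=np.mgrid[:400,:640]
    P=world(c,d.ravel(),u.ravel(),v.ravel()).reshape(400,640,3)
    r,g,b=[im[...,i] for i in range(3)]
    for n,m in(('red',(r>110)&(g<r*.5)&(b<r*.5)),('yel',(r>120)&(g>r*.6)&(b<r*.45))):
        nn,l,st,ce=cv2.connectedComponentsWithStats(m.astype(np.uint8))
        for k in range(1,nn):
            if st[k,4]>8:print(c,n,st[k],np.round(np.median(P[l==k],0),3),np.round(P[l==k].max(0),3))
```

```text
top red [311 147   8   9  55] [0.633 0.024 0.085] [0.646 0.036 1.386]
top yel [504 262  37  52 605] [ 0.281 -0.659  0.035] [ 0.377 -0.038  1.386]
scene red [345 237  14  10 104] [0.641 0.024 0.086] [1.407 0.039 0.798]
scene yel [516  26   8  70 106] [-0.185  0.97   0.163] [1.407 0.978 0.798]
scene yel [354 228  10   6  18] [0.624 0.045 0.102] [0.633 0.053 0.105]
```

View pics/topc.png

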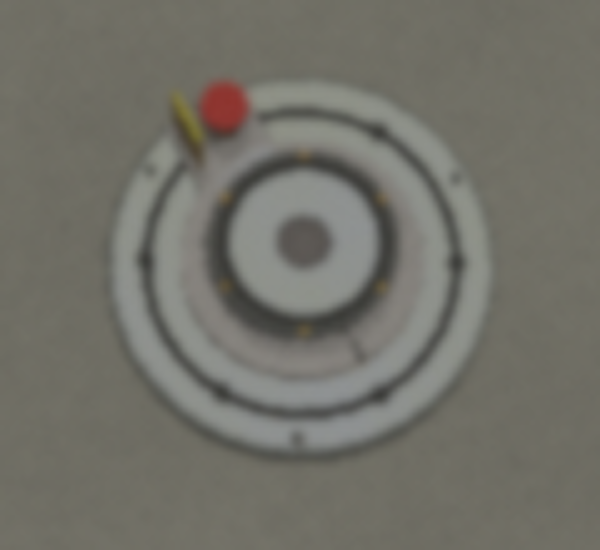

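View pics/scec.png

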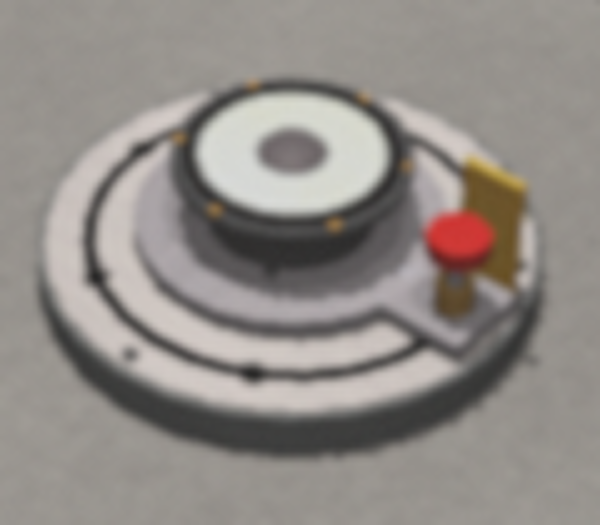

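Run:
```python
from h import *
from scipy.optimize import least_squares
z=np.load('top0.npz');d=z['d'];im=z['im']
v,u=np.mgrid[:400,:640];P=world('top',d.ravel(),u.ravel(),v.ravel()).reshape(400,640,3)
# points of base+ by height
m=(P[...,2]>.016)&(P[...,2]<.12);m[:, :275]=0;m[:,385:]=0;m[:135]=0;m[235:]=0
c,_=cv2.findContours(m.astype(np.uint8),cv2.RETR_EXTERNAL,cv2.CHAIN_APPROX_NONE)
c=max(c,key=cv2.contourArea);h=cv2.convexHull(c)
print(cv2.boundingRect(c))
pts=c[:,0,:].astype(float)
# project onto z=.026
mm=cams.camera_model('top');O=np.array(mm['origin'])
def plane(pts,z0):
    q=world('top',np.ones(len(pts)),pts[:,0],pts[:,1])-O
    return O+q*((z0-O[2])/q[:,2])[:,None]
Q=plane(pts,.026)
f=least_squares(lambda p:np.hypot(Q[:,0]-p[0],Q[:,1]-p[1])-p[2],[.54,-.02,.126],loss='soft_l1',f_scale=.002);print('base fit',f.x)
for z0,(a,b,w,hh) in((.078,(313.8,160.8,36.3,38.9)),):
    print('speaker c',plane(np.array([[a+w/2,b+hh/2]]),z0))
r,g,b=[im[...,i].astype(int) for i in range(3)]
M=(r>110)&(g<r*.5)&(b<r*.5)
Q=plane(np.argwhere(M)[:,::-1].astype(float),.085);print('red',Q.mean(0),np.ptp(Q,axis=0))
```

```text
(291, 145, 78, 76)
base fit [ 0.55494916 -0.03460447  0.12447327]
speaker c [[ 0.54879865 -0.04144007  0.078     ]]
red [0.6337351  0.02462691 0.085     ] [0.02628539 0.02299178 0.        ]
```

Request:
servo_tool(steps=[[-40,-24,0,0,0,2],[-80,-47,0,0,0,5],[-120,-71,0,0,0,7],[-160,-95,0,0,0,10],[-200,-118,0,0,0,12],[-240,-142,0,0,0,15],[-280,-166,0,0,0,17],[-320,-190,0,0,0,20]], hand=255, grip_force=20)

```text
clock: 1.3
position: [0.4256, 0.2638, 0.2057]
ee_rot: [0.0, 0.329, 0.944, 0.0]
contact_force: [1.0, 0.5, -0.8]
width: 0.0002
```

```bash
cat >> h.py <<'E'
def rel(target,yaw):
    """shift in mm in tool axes & tool-z turn in deg to reach target with tool x yaw(deg)"""
    s=telemetry.get_state();M=Rq(s['ee_rot']);d=M.T@(np.array(target)-s['position'])*1000
    x=[np.cos(np.radians(yaw)),np.sin(np.radians(yaw)),0]
    T=np.array([x,[x[1],-x[0],0],[0,0,-1]]).T
    print(round(float(s['clock']),2),np.round(s['position'],4),'F',np.round(s['contact_force'],1),'w',round(float(s['width']),3),'yaw',np.degrees(np.arctan2(M[1,0],M[0,0])).round(1),'rel',d.round(1),np.degrees(R.from_matrix(M.T@T).as_rotvec()).round(1))
E
python3 -c "
from h import *
rel([.634,.025,.205],126.9)"
```

```text
1.3 [0.4256 0.2638 0.2057] F [ 1.   0.5 -0.8] w 0.0 yaw 141.6 rel [-311.6  -57.9    0.8] [ 0.1  0.  14.7]
```

Request:
servo_tool(steps=[[-44,-8,0,0,0,2],[-88,-16,0,0,0,5],[-132,-24,0,0,0,7],[-176,-32,0,0,0,9],[-220,-40,0,0,0,11],[-264,-48,0,0,0,13],[-306,-57,0,0,0,15],[-306,-57,0,0,0,15]])

```text
clock: 2.1
position: [0.6331, 0.0261, 0.2045]
ee_rot: [0.002, 0.451, 0.893, -0.001]
contact_force: [-0.5, -0.4, 0.1]
width: 0.0001
```

Run:
```python
from h import *
rel([.634,.025,.205],126.9)
s=telemetry.get_state();im,d=cams.get_image('wrist');save('w1',im)
np.savez('w1.npz',im=im,d=d,p=s['position'],M=Rq(s['ee_rot']))
m=cams.camera_model('wrist');print([k for k in m]);T=np.array(m['tool_from_camera']);K=m['camera_matrix']
M=Rq(s['ee_rot']);O=M@T[:3,3]+s['position'];RC=M@T[:3,:3]
def plane(pts,z0):
    pts=np.atleast_2d(pts).astype(float)
    q=np.c_[(pts[:,0]-K[0,2])/K[0,0],-(pts[:,1]-K[1,2])/K[1,1],-np.ones(len(pts))]@RC.T
    return O+q*((z0-O[2])/q[:,2])[:,None]
r,g,b=[im[...,i].astype(int) for i in range(3)]
mk=(r>110)&(g<r*.5)&(b<r*.5);n,l,st,ce=cv2.connectedComponentsWithStats(mk.astype(np.uint8));k=1+st[1:,4].argmax();print(st[k],ce[k])
ys,xs=np.nonzero(l==k);q=plane(np.c_[xs,ys],.085);print('red',q.mean(0),np.ptp(q,axis=0),'depthz',)
dd=d[l==k];print('depth',np.median(dd), 'z', np.median((O+ (np.c_[(xs-K[0,2])/K[0,0],-(ys-K[1,2])/K[1,1],-np.ones(len(xs))]*dd[:,None])@RC.T),axis=0))
for q in('plunger_top','tab_face','speaker_mid','base'):
    for r in spotter.outline_of(q,'wrist')[:3]:print(q,round(r['conf'],2),r['rect'])
```

```text
2.1 [0.6331 0.0261 0.2045] F [-0.5 -0.4  0.1] w 0.0 yaw 126.4 rel [-1.4  0.  -0.5] [ 0.   0.2 -0.5]
['camera_matrix', 'tool_from_camera']
[306 192  31  16 351] [321.37321937 198.71794872]
red [0.63965932 0.01868058 0.085     ] [0.0252988  0.02333792 0.        ] depthz
depth 0.30072325 z [0.64014252 0.01835917 0.08538247]
plunger_top 0.58 [304.8, 176.2, 34.6, 34.5]
tab_face 0.76 [164.6, 111.3, 176.9, 131.3]
speaker_mid 0.93 [160.7, 131.2, 124.4, 116.8]
base 0.93 [124.4, 59.0, 220.0, 217.5]
```

View pics/w1.png

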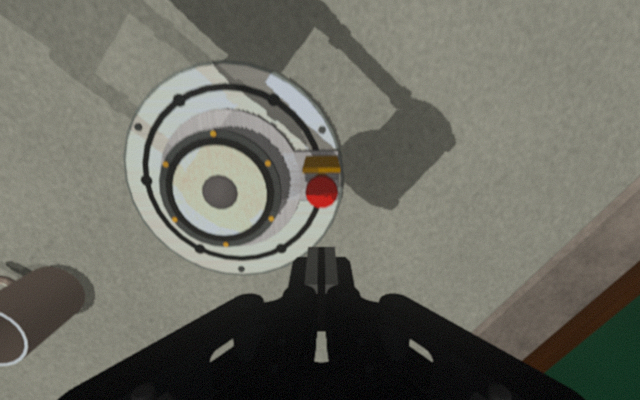

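```bash
cat >> h.py <<'E'
def wplane(f):
    z=np.load(f);m=cams.camera_model('wrist');T=np.array(m['tool_from_camera']);K=m['camera_matrix']
    M=z['M'];O=M@T[:3,3]+z['p'];RC=M@T[:3,:3]
    def plane(pts,z0):
        pts=np.atleast_2d(pts).astype(float)
        q=np.c_[(pts[:,0]-K[0,2])/K[0,0],-(pts[:,1]-K[1,2])/K[1,1],-np.ones(len(pts))]@RC.T
        return O+q*((z0-O[2])/q[:,2])[:,None]
    return z['im'],z['d'],plane
E
python3 - <<'E'
from h import *
from scipy.optimize import least_squares
im,d,plane=wplane('w1.npz')
hsv=cv2.cvtColor(im,cv2.COLOR_RGB2HSV).astype(int);h,s,v=[hsv[...,i] for i in range(3)]
red=((h<8)|(h>172))&(s>150)&(v>60);yel=(h>15)&(h<35)&(s>140)&(v>50)
for n,m,z0 in(('red',red,.085),('yel',yel,.105)):
    m[:140]=0;m[225:]=0;m[:,:295]=0;m[:,350:]=0
    ys,xs=np.nonzero(m);q=plane(np.c_[xs,ys],z0);print(n,len(xs),xs.min(),xs.max(),ys.min(),ys.max(),q.mean(0).round(4))
    if n=='red':
        (cx,cy),r=cv2.minEnclosingCircle(np.c_[xs,ys].astype(np.float32));print('circ',cx,cy,r,plane([cx,cy],.085))
save('w1c',cv2.resize(im[130:230,270:370],None,fx=5,fy=5,interpolation=cv2.INTER_CUBIC))
# base rim: use holes / pixel holes in slot, z=.026
H=np.array([(179,100),(273,99),(146.5,181),(200,248.5),(282,248)]);Q=plane(H,.026);print(Q.round(4))
f=least_squares(lambda p:np.hypot(Q[:,0]-p[0],Q[:,1]-p[1])-.1,[.555,-.035]);c=f.x;print('c',c,f.fun);print(np.degrees(np.arctan2(Q[:,1]-c[1],Q[:,0]-c[0])))
E
```

```text
red 760 307 336 175 208 [0.6351 0.0245 0.085 ]
circ 319.6878662109375 191.52845764160156 16.68950653076172 [[0.63403209 0.02356329 0.085     ]]
yel 562 303 340 157 174 [0.6177 0.0484 0.105 ]
[[ 0.4635  0.0025  0.026 ]
 [ 0.5433  0.0627  0.026 ]
 [ 0.476  -0.0982  0.026 ]
 [ 0.5681 -0.1366  0.026 ]
 [ 0.6492 -0.0758  0.026 ]]
c [ 0.55585658 -0.03715547] [0.000511   0.00066751 0.00051896 0.00015836 0.00102362]
[ 156.74662676   97.1579059  -142.62049477  -82.97273283  -22.50547479]
```

View pics/w1c.png

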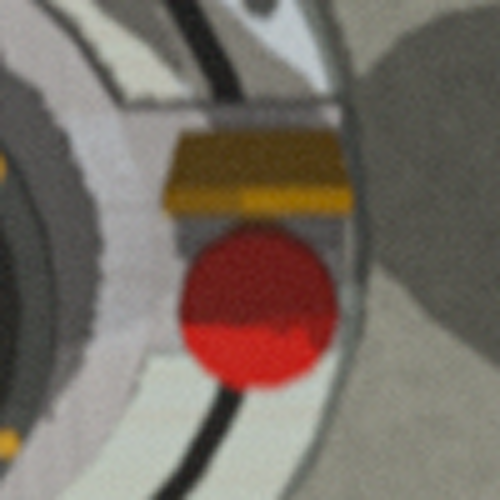

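Request:
servo_tool(steps=[[-2,0,30,0,0,0],[-2,0,70,0,0,0],[-2,0,100,0,0,0],[-2,0,110,0,0,0],[-2,0,110,0,0,0],[-2,0,110,0,0,0]])

```text
clock: 2.95
position: [0.6318, 0.03, 0.0971]
ee_rot: [0.001, 0.448, 0.894, 0.001]
contact_force: [0.6, 0.9, 0.3]
width: -0.0002
```

```bash
python3 -c "
from h import *
rel([.6352,.0238,.085],127.3)
im,d=cams.get_image('wrist');save('w2',im[100:350,170:470])
im,d=cams.get_image('scene');save('s2',cv2.resize(im[150:300,240:420],None,fx=4,fy=4))"
```

```text
2.95 [0.6318 0.03   0.0971] F [0.6 0.9 0.3] w -0.0 yaw 126.8 rel [-7.  -1.  12.1] [ 0.1  0.1 -0.5]
```

View pics/w2.png

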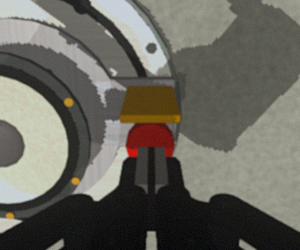

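View pics/s2.png

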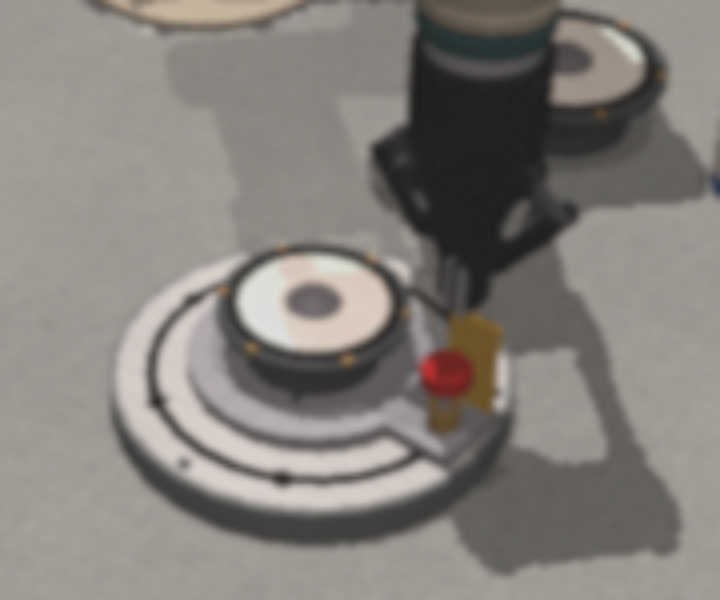

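```bash
python3 -c "
from h import *
m=cams.camera_model('scene');K=m['camera_matrix'];RR=Rq(m['rotation'])
for p in([.6318,.03,.0971],[.6352,.0238,.085],[.618,.048,.105],[.6318,.03,.17],[.556,-.037,.04]):
    q=RR.T@(np.array(p)-m['origin']);u=K[0,0]*q[0]/-q[2]+K[0,2];v=K[1,1]*-q[1]/-q[2]+K[1,2];print(p,u,v,'crop',(u-240)*4,(v-150)*4)
im,d=cams.get_image('scene');save('s3',cv2.resize(im[190:270,310:400],None,fx=8,fy=8,interpolation=cv2.INTER_CUBIC))
s=telemetry.get_state();print(s['clock'],s['position'],s['qpos'])
im,d=cams.get_image('wrist');save('w3',cv2.resize(im[200:300,260:380],None,fx=6,fy=6,interpolation=cv2.INTER_CUBIC))
"
```

```text
[0.6318, 0.03, 0.0971] 353.4620909589624 235.22416443137357 crop 453.84836383584957 340.89665772549426
[0.6352, 0.0238, 0.085] 350.99242428848385 240.5223834322209 crop 443.9696971539354 362.08953372888357
[0.618, 0.048, 0.105] 359.3537577587309 227.77555035344457 crop 477.4150310349237 311.1022014137783
[0.6318, 0.03, 0.17] 355.5500851282297 210.1214171596967 crop 462.20034051291873 240.48566863878682
[0.556, -0.037, 0.04] 317.124360037437 237.02137975473633 crop 308.49744014974794 348.0855190189453
3.1 [0.63208774 0.02959022 0.09751344] [-6.31798801e-02  4.32176296e-01  1.54157729e+00  1.11133495e-04
  1.16393819e+00 -7.04609147e-01]
```

View pics/s3.png

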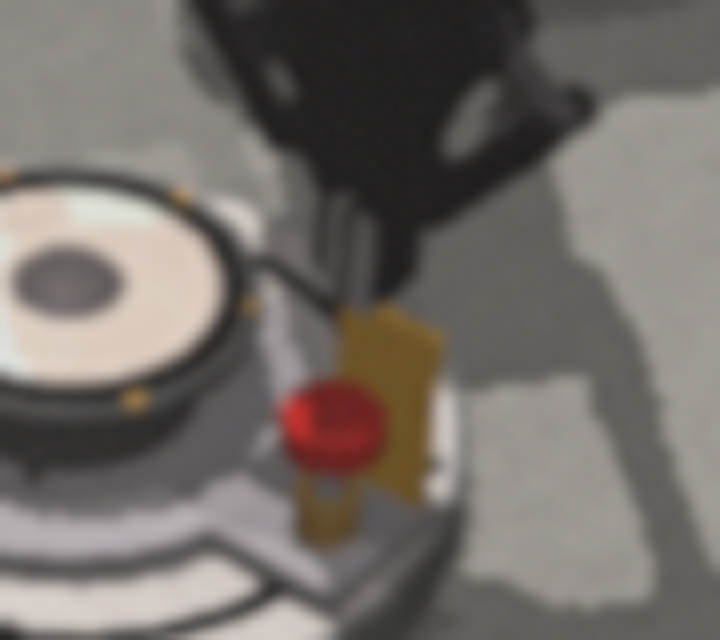

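View pics/w3.png

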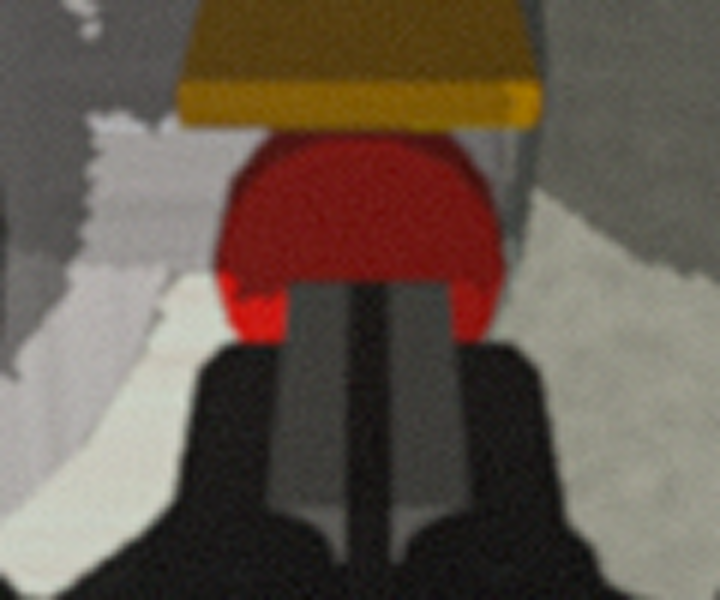

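Run:
```python
from h import *
s=telemetry.get_state();im,d=cams.get_image('wrist');np.savez('w4.npz',im=im,d=d,p=s['position'],M=Rq(s['ee_rot']))
m=cams.camera_model('wrist');T=np.array(m['tool_from_camera']);K=m['camera_matrix']
for u,v in [(312,v) for v in range(236,300,4)]+[(321,v) for v in range(240,275,4)]+[(330,250),(330,260)]:
    z=d[v,u];p=np.array([(u-K[0,2])/K[0,0]*z,-(v-K[1,2])/K[1,1]*z,-z]);print(u,v,im[v,u],z.round(4),'tool',((T[:3,:3]@p+T[:3,3])*1000).round(1))
im,d=cams.get_image('scene');ms=cams.camera_model('scene')
M=Rq(s['ee_rot'])
for v in range(215,236,2):
  for u in (350,353,356,359):
    w=world('scene',np.array([d[v,u]]),np.array([u]),np.array([v]),ms)[0];print(u,v,im[v,u],w.round(3),'tool',(M.T@(w-s['position'])*1000).round(0))
```

```text
312 236 [111  25  15] 0.1953 tool [-1.2 -5.2 11. ]
312 240 [113  25  20] 0.1968 tool [-4.2 -5.3 11.6]
312 244 [118  27  17] 0.1988 tool [-7.5 -5.3 12.7]
312 248 [64 60 59] 0.1514 tool [ 11.   -4.  -31.1]
312 252 [63 64 57] 0.1472 tool [ 11.   -3.8 -35.6]
312 256 [64 64 58] 0.1435 tool [ 11.   -3.7 -39.5]
312 260 [62 58 53] 0.139 tool [ 11.3  -3.6 -44. ]
312 264 [58 59 56] 0.1359 tool [ 11.1  -3.5 -47.4]
312 268 [63 65 57] 0.1334 tool [ 10.7  -3.4 -50.1]
312 272 [59 59 55] 0.1289 tool [ 11.4  -3.3 -54.7]
312 276 [60 58 55] 0.1266 tool [ 11.   -3.2 -57.2]
312 280 [63 60 59] 0.1237 tool [ 11.   -3.2 -60.2]
312 284 [75 73 71] 0.1203 tool [ 11.4  -3.1 -63.6]
312 288 [39 37 38] 0.117 tool [ 11.8  -3.  -67. ]
312 292 [28 23 24] 0.1133 tool [ 12.5  -2.9 -70.7]
312 296 [20 16 19] 0.1105 tool [ 12.7  -2.8 -73.5]
321 240 [112  23  19] 0.1966 tool [-4.1  0.4 11.5]
321 244 [111  21  15] 0.1982 tool [-7.2  0.4 12.1]
321 248 [29 29 26] 0.1514 tool [ 11.    0.4 -31.2]
321 252 [30 25 24] 0.1476 tool [ 10.9   0.4 -35.2]
321 256 [28 25 24] 0.1421 tool [ 11.6   0.4 -40.7]
321 260 [25 19 18] 0.1393 tool 
[... 2273 characters left out ...]
76. -61.  68.]
353 231 [104  80  43] [0.611 0.036 0.091] tool [ 18. -13.   6.]
356 231 [108  84  41] [0.615 0.041 0.094] tool [19. -6.  3.]
359 231 [111  85  40] [0.623 0.046 0.1  ] tool [18.  3. -3.]
350 233 [108 104 101] [0.547 0.051 0.03 ] tool [ 68. -55.  67.]
353 233 [108  86  50] [0.611 0.036 0.085] tool [ 18. -13.  12.]
356 233 [107  83  40] [0.616 0.042 0.088] tool [19. -6.  9.]
359 233 [108  84  41] [0.627 0.045 0.097] tool [16.  5.  0.]
350 235 [106 102  98] [0.55  0.05  0.026] tool [ 66. -53.  71.]
353 235 [107  84  45] [0.611 0.036 0.079] tool [ 18. -13.  18.]
356 235 [108  84  40] [0.62  0.041 0.086] tool [16. -3. 12.]
359 235 [107  83  41] [0.624 0.047 0.088] tool [19.  4.  9.]
```

Run:
```python
from h import *
z=np.load('w4.npz');im,d=z['im'],z['d']
m=cams.camera_model('wrist');T=np.array(m['tool_from_camera']);K=m['camera_matrix']
v,u=np.mgrid[:400,:640];D=d
p=np.stack([(u-K[0,2])/K[0,0]*D,-(v-K[1,2])/K[1,1]*D,-D],-1)@T[:3,:3].T+T[:3,3];p*=1000
for vv in (252,256,260,264,270,280,290,300,310,320):
    print(vv,[(uu,p[vv,uu].round(0).astype(int).tolist()) for uu in (240,270,290,298,303,308,340,345,350,370,400) if p[vv,uu,2]<-20])
```

```text
252 [(308, [11, -6, -35])]
256 [(308, [11, -6, -40])]
260 [(298, [7, -11, -36]), (303, [7, -8, -35]), (308, [11, -5, -44]), (340, [7, 9, -36]), (345, [7, 12, -36])]
264 [(298, [7, -10, -40]), (303, [7, -8, -40]), (308, [11, -5, -47]), (340, [7, 9, -40]), (345, [8, 12, -41])]
270 [(298, [7, -10, -45]), (303, [7, -8, -46]), (308, [12, -5, -54]), (340, [7, 9, -46]), (345, [7, 11, -46]), (350, [7, 13, -46])]
280 [(290, [7, -13, -54]), (298, [7, -9, -54]), (303, [7, -7, -54]), (308, [11, -5, -60]), (340, [7, 8, -54]), (345, [7, 11, -53]), (350, [8, 13, -55])]
290 [(290, [12, -11, -69]), (298, [14, -8, -71]), (303, [14, -6, -71]), (308, [12, -4, -69]), (340, [14, 7, -71]), (345, [14, 9, -71]), (350, [12, 11, -69])]
300 [(240, [14, -27, -77]), (290, [12, -10, -75]), (298, [13, -8, -76]), (303, [13, -6, -76]), (308, [12, -4, -76]), (340, [12, 7, -75]), (345, [11, 9, -74]), (350, [12, 11, -75]), (400, [13, 28, -77])]
310 [(240, [12, -27, -80]), (270, [7, -18, -74]), (290, [12, -10, -80]), (298, [12, -7, -80]), (303, [13, -6, -81]), (308, [12, -4, -81]), (340, [13, 7, -81]), (345, [12, 8, -81]), (350, [12, 10, -80]), (370, [8, 18, -75]), (400, [12, 27, -81])]
320 [(240, [13, -25, -87]), (270, [17, -15, -92]), (290, [17, -9, -92]), (298, [17, -6, -92]), (303, [16, -5, -91]), (308, [12, -4, -86]), (340, [17, 6, -92]), (345, [17, 8, -92]), (350, [17, 9, -92]), (370, [17, 15, -92]), (400, [12, 26, -86])]
```

Request:
servo_tool(steps=[[-6,-1,4,0,0,0],[-6,-1,8,0,0,0],[-6,-1,11,0,0,0],[-6,-1,14,0,0,0]])

```text
clock: 3.65
position: [0.6332, 0.024, 0.0808]
ee_rot: [-0.0, 0.448, 0.894, -0.0]
contact_force: [0.4, 0.4, -0.4]
width: 0.0
```

Request:
servo_tool(steps=[[-1,1,8,0,0,0],[-1,1,16,0,0,0],[-1,1,21,0,0,0],[-1,1,24,0,0,0],[-1,1,24,0,0,0]])

```text
clock: 4.15
position: [0.6343, 0.024, 0.0571]
ee_rot: [-0.001, 0.448, 0.894, -0.0]
contact_force: [-2.3, 0.1, 3.2]
width: 0.0001
```

```bash
python3 -c "
from h import *
rel([.6354,.0235,.0400],127.3)
im,d=cams.get_image('wrist');save('w5',cv2.resize(im[180:300,240:400],None,fx=5,fy=5,interpolation=cv2.INTER_CUBIC))"
```

```text
4.15 [0.6343 0.024  0.0571] F [-2.3  0.1  3.2] w 0.0 yaw 126.7 rel [-1.   0.6 17.1] [-0.1 -0.1 -0.6]
```

View pics/w5.png

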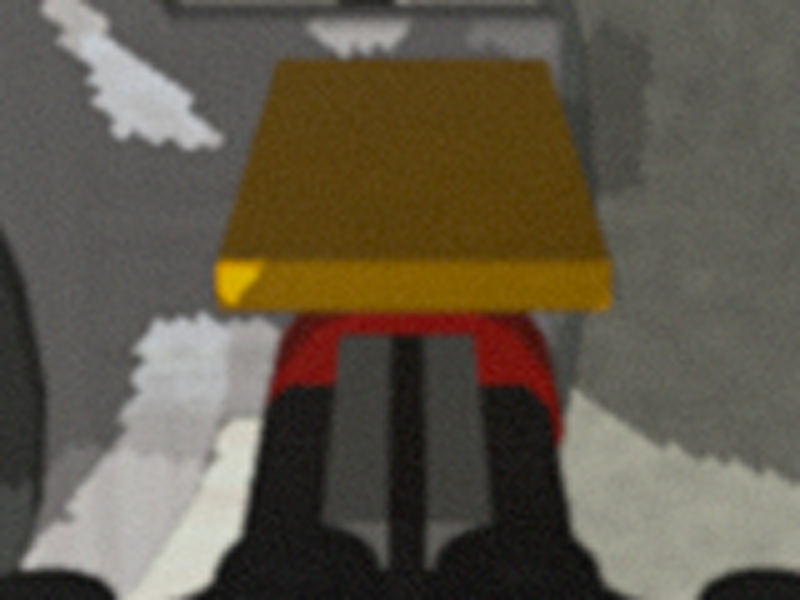

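Request:
servo_tool(steps=[[0,0,3,0,0,0],[0,0,6,0,0,0],[0,0,9,0,0,0],[0,0,11,0,0,0],[0,0,11,0,0,0]])

```text
clock: 4.7
position: [0.6349, 0.0238, 0.0465]
ee_rot: [0.0, 0.448, 0.894, -0.0]
contact_force: [-2.1, -0.6, 6.2]
width: -0.0
```

```bash
python3 -c "
from h import *
rel([.6354,.0235,.0400],127.3)
"
```

```text
4.7 [0.6349 0.0238 0.0465] F [-2.1 -0.6  6.2] w -0.0 yaw 126.7 rel [-0.6  0.2  6.5] [ 0.   0.  -0.6]
```

Request:
servo_tool(steps=[[0,0,2,0,0,0],[0,0,4,0,0,0],[0,0,4,0,0,0],[0,0,4,0,0,0]])

```text
clock: 5.1
position: [0.6358, 0.023, 0.045]
ee_rot: [0.002, 0.448, 0.894, -0.0]
contact_force: [-5.4, -1.7, 15.2]
width: -0.0003
```

```bash
python3 -c "
from h import *
rel([.6354,.0235,.0400],127.3)
im,d=cams.get_image('scene');save('s6',cv2.resize(im[190:270,290:400],None,fx=7,fy=7,interpolation=cv2.INTER_CUBIC))
rel([.6354,.0235,.0400],127.3)
"
```

```text
5.1 [0.6358 0.023  0.045 ] F [-5.4 -1.7 15.2] w -0.0 yaw 126.8 rel [0.7 0.  5. ] [ 0.1  0.2 -0.5]
5.15 [0.6357 0.0229 0.045 ] F [-4.4 -2.  15.7] w 0.0 yaw 126.8 rel [0.7 0.1 5. ] [ 0.1  0.2 -0.5]
```

View pics/s6.png

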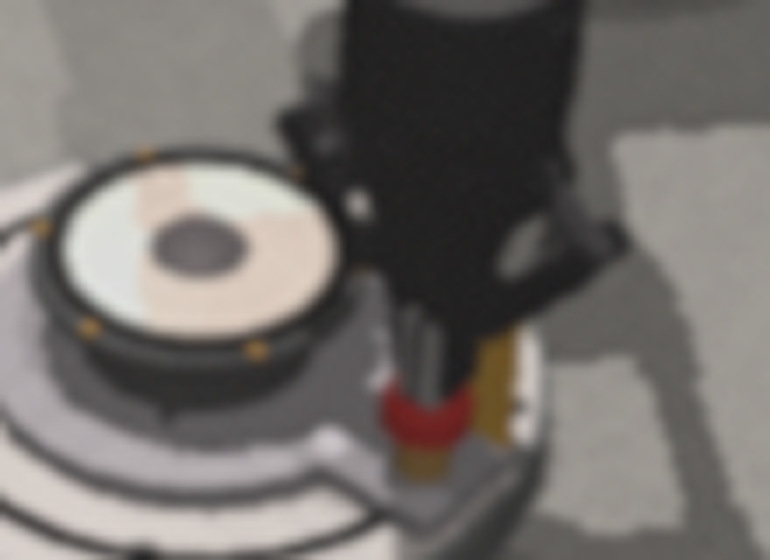

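Request:
servo_tool(steps=[[4,0,0,0,0,0],[8,0,0,0,0,0],[12,0,0,0,0,0],[14,0,0,0,0,0],[16.6,-0.4,0,0,0,-1.5],[19.2,-0.9,0,0,0,-3],[21.8,-1.4,0,0,0,-4.5],[24.4,-2,0,0,0,-6]])

```text
clock: 5.95
position: [0.621, 0.0399, 0.045]
ee_rot: [0.003, 0.4, 0.917, -0.001]
contact_force: [-1.8, -5.6, 13.6]
width: -0.0
```

```bash
cat >> h.py <<'E'
def tab(c=(.556,-.037)):
    s=telemetry.get_state();M=Rq(s['ee_rot']);im,d=cams.get_image('wrist');np.savez('wt.npz',im=im,d=d,p=s['position'],M=M)
    im,d,plane=wplane('wt.npz')
    hsv=cv2.cvtColor(im,cv2.COLOR_RGB2HSV).astype(int);h,sa,v=[hsv[...,i] for i in range(3)]
    return im,s
E
python3 -c "
from h import *
rel([.6354,.0235,.0400],133.3)
im,s=tab();save('w7',cv2.resize(im[130:300,220:420],None,fx=4,fy=4,interpolation=cv2.INTER_CUBIC))
"
```

```text
5.95 [0.621  0.0399 0.045 ] F [-1.8 -5.6 13.6] w -0.0 yaw 132.9 rel [-21.8  -0.6   5.2] [ 0.1  0.4 -0.4]
```

View pics/w7.png

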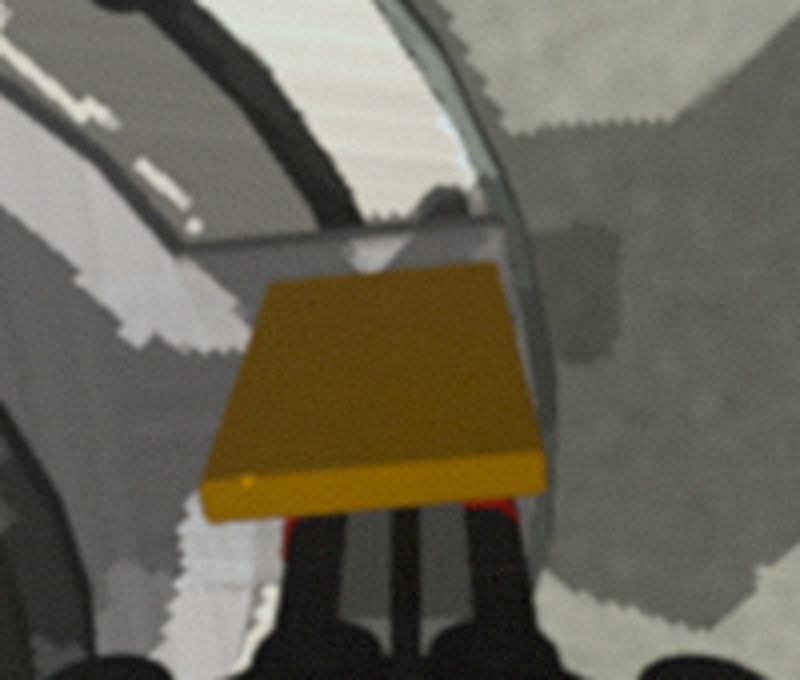

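Run:
```python
from h import *
im,d,plane=wplane('wt.npz')
q=plane([[271.7,260],[356.2,252.8]],.105);e=q[1]-q[0];print(q.round(4),np.linalg.norm(e),np.degrees(np.arctan2(e[1],e[0])))
c=np.array([.556,-.037]);mid=q.mean(0)[:2]-c
print('mid r',np.linalg.norm(mid),'ang',np.degrees(np.arctan2(mid[1],mid[0])),'theta',np.degrees(np.arctan2(mid[1],mid[0]))-np.degrees(np.arctan2(24,100)))
```

```text
[[0.5933 0.0419 0.105 ]
 [0.6154 0.0666 0.105 ]] 0.03306759153928859 48.25937885939889
mid r 0.10326190221366231 ang 62.07654905306948 theta 48.58081577227367
```

Request:
servo_tool(steps=[[0,0,-6,0,0,0],[0,0,-12,0,0,0],[0,0,-18,0,0,0],[0,0,-22,0,0,0],[0,0,-22,0,0,-3],[0,0,-22,0,0,-5.5],[0,0,-22,0,0,-5.5]])

```text
clock: 6.7
position: [0.6186, 0.0424, 0.0641]
ee_rot: [-0.0, 0.356, 0.934, 0.0]
contact_force: [-0.1, -0.4, -1.2]
width: -0.0002
```

```bash
cat >> h.py <<'E'
c=np.array([.556,-.037])
def tool(theta,L):
    t=np.radians(theta);return list(c+.1*np.array([np.cos(t),np.sin(t)])+L*np.array([-np.sin(t),np.cos(t)]))
def look(n,box=(130,320,200,440)):
    s=telemetry.get_state();im,d=cams.get_image('wrist');np.savez('wt.npz',im=im,d=d,p=s['position'],M=Rq(s['ee_rot']))
    a,b,e,f=box;save(n,cv2.resize(im[a:b,e:f],None,fx=3,fy=3,interpolation=cv2.INTER_CUBIC))
E
python3 -c "
from h import *
for th in (48.3,52,56,60,70,80,90,97.3): rel(tool(th,.013)+[.0645],th+90)
look('w8')
"
```

```text
6.7 [0.6186 0.0424 0.0641] F [-0.1 -0.4 -1.2] w -0.0 yaw 138.2 rel [ 6.9 -1.  -0.4] [-0.  -0.  -0.1]
6.7 [0.6186 0.0424 0.0641] F [-0.1 -0.4 -1.2] w -0.0 yaw 138.2 rel [13.4 -2.  -0.4] [-0.  -0.  -3.8]
6.7 [0.6186 0.0424 0.0641] F [-0.1 -0.4 -1.2] w -0.0 yaw 138.2 rel [20.2 -3.6 -0.4] [ 0.  -0.  -7.8]
6.7 [0.6186 0.0424 0.0641] F [-0.1 -0.4 -1.2] w -0.0 yaw 138.2 rel [26.9 -5.7 -0.4] [  0.   -0.  -11.8]
6.7 [0.6186 0.0424 0.0641] F [-0.1 -0.4 -1.2] w -0.0 yaw 138.2 rel [ 43.  -12.9  -0.4] [  0.   -0.  -21.8]
6.7 [0.6186 0.0424 0.0641] F [-0.1 -0.4 -1.2] w -0.0 yaw 138.2 rel [ 57.5 -22.8  -0.4] [  0.   -0.  -31.8]
6.7 [0.6186 0.0424 0.0641] F [-0.1 -0.4 -1.2] w -0.0 yaw 138.2 rel [ 70.1 -35.   -0.4] [  0.   -0.  -41.8]
6.7 [0.6186 0.0424 0.0641] F [-0.1 -0.4 -1.2] w -0.0 yaw 138.2 rel [ 77.9 -45.3  -0.4] [  0.   -0.  -49.1]
```

View pics/w8.png

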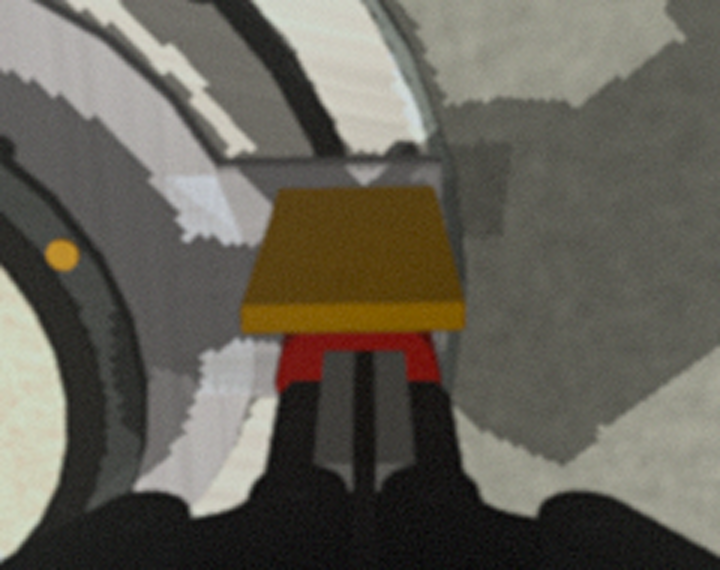

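Request:
servo_tool(steps=[[4,-0.5,0,0,0,0],[8,-1,0,0,0,-0.5],[13.4,-2,0,0,0,-3.8],[20.2,-3.6,0,0,0,-7.8],[26.9,-5.7,0,0,0,-11.8],[35,-9,0,0,0,-16.8],[43,-13,0,0,0,-21.8],[43,-13,0,0,0,-21.8]])

```text
clock: 7.55
position: [0.5771, 0.0615, 0.0645]
ee_rot: [-0.0, 0.173, 0.985, -0.0]
contact_force: [-0.1, 0.5, -0.5]
width: -0.0002
```

```bash
python3 -c "
from h import *
for th in (70,75,80,85,90,94,96,97.3,98.5): rel(tool(th,.013)+[.0645],th+90)
look('w9')
"
```

```text
7.55 [0.5771 0.0615 0.0645] F [-0.1  0.5 -0.5] w -0.0 yaw 160.1 rel [-0.8  0.3  0. ] [-0.  -0.   0.1]
7.55 [0.5771 0.0615 0.0645] F [-0.1  0.5 -0.5] w -0.0 yaw 160.1 rel [ 7.8 -1.2  0. ] [-0.  -0.  -4.9]
7.55 [0.5771 0.0615 0.0645] F [-0.1  0.5 -0.5] w -0.0 yaw 160.1 rel [16.3 -3.5  0. ] [-0.  -0.  -9.9]
7.55 [0.5771 0.0615 0.0645] F [-0.1  0.5 -0.5] w -0.0 yaw 160.1 rel [24.6 -6.5  0. ] [ -0.   -0.  -14.9]
7.55 [0.5771 0.0615 0.0645] F [-0.1  0.5 -0.5] w -0.0 yaw 160.1 rel [ 32.6 -10.2   0. ] [ -0.   -0.  -19.9]
7.55 [0.5771 0.0615 0.0645] F [-0.1  0.5 -0.5] w -0.0 yaw 160.1 rel [ 38.7 -13.6   0. ] [ -0.   -0.  -23.9]
7.55 [0.5771 0.0615 0.0645] F [-0.1  0.5 -0.5] w -0.0 yaw 160.1 rel [ 41.7 -15.5   0. ] [ -0.   -0.  -25.9]
7.55 [0.5771 0.0615 0.0645] F [-0.1  0.5 -0.5] w -0.0 yaw 160.1 rel [ 43.6 -16.8   0. ] [ -0.   -0.  -27.2]
7.55 [0.5771 0.0615 0.0645] F [-0.1  0.5 -0.5] w -0.0 yaw 160.1 rel [ 45.3 -18.    0. ] [ -0.   -0.  -28.4]
```

View pics/w9.png

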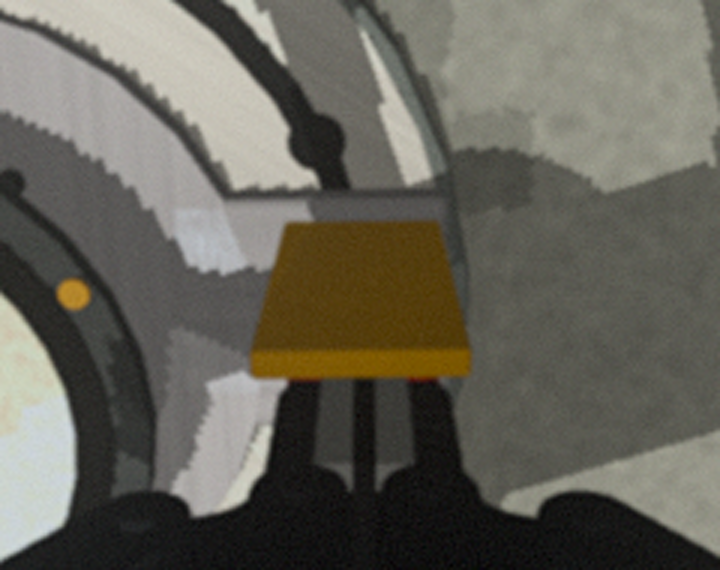

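Request:
servo_tool(steps=[[4,-0.5,0,0,0,-2.5],[8,-1.2,0,0,0,-5],[12.2,-2.3,0,0,0,-7.5],[16.3,-3.5,0,0,0,-10],[20.5,-5,0,0,0,-12.5],[24.6,-6.5,0,0,0,-15],[28.6,-8.3,0,0,0,-17.5],[32.6,-10.2,0,0,0,-20]])

```text
clock: 8.4
position: [0.5458, 0.0633, 0.0647]
ee_rot: [0.002, 0.0, 1.0, 0.001]
contact_force: [3.6, 0.9, -2.3]
width: -0.0
```

Request:
servo_tool(steps=[[1,-0.2,0,0,0,-1],[1,-0.2,0,0,0,-1]])

```text
clock: 8.6
position: [0.5428, 0.0626, 0.0645]
ee_rot: [-0.0, -0.008, 1.0, 0.0]
contact_force: [-0.4, 0.3, 0.7]
width: 0.0002
```

```bash
python3 -c "
from h import *
for th in (90,92,94,96,97.3,98.5): rel(tool(th,.013)+[.0645],th+90)
look('w10')
"
```

```text
8.6 [0.5428 0.0626 0.0645] F [-0.4  0.3  0.7] w 0.0 yaw -179.0 rel [-0.2  0.4  0. ] [ 0. -0.  1.]
8.6 [0.5428 0.0626 0.0645] F [-0.4  0.3  0.7] w 0.0 yaw -179.0 rel [ 3.3 -0.1  0. ] [ 0. -0. -1.]
8.6 [0.5428 0.0626 0.0645] F [-0.4  0.3  0.7] w 0.0 yaw -179.0 rel [ 6.7 -0.7  0. ] [ 0. -0. -3.]
8.6 [0.5428 0.0626 0.0645] F [-0.4  0.3  0.7] w 0.0 yaw -179.0 rel [10.2 -1.4  0. ] [ 0. -0. -5.]
8.6 [0.5428 0.0626 0.0645] F [-0.4  0.3  0.7] w 0.0 yaw -179.0 rel [12.4 -1.9  0. ] [ 0.  -0.  -6.3]
8.6 [0.5428 0.0626 0.0645] F [-0.4  0.3  0.7] w 0.0 yaw -179.0 rel [14.5 -2.4  0. ] [ 0.  -0.  -7.5]
```

View pics/w10.png

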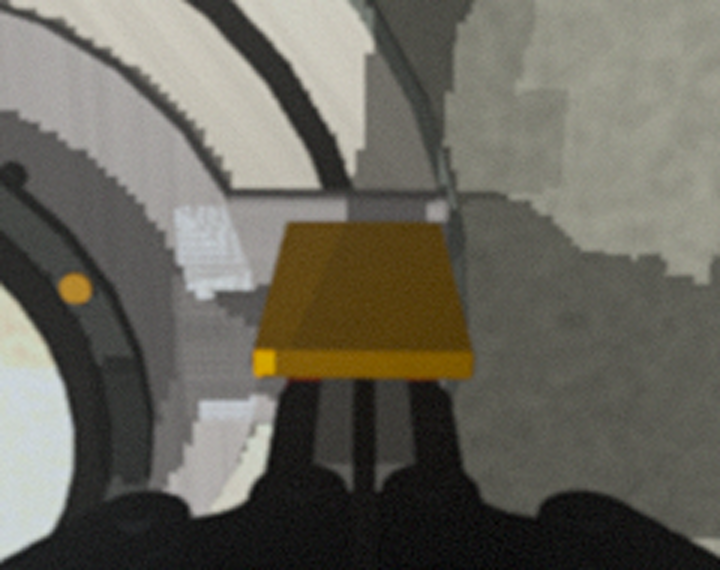

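Request:
servo_tool(steps=[[1.2,0,0,0,0,0],[2.4,0,0,0,0,-0.5],[3.6,-0.1,0,0,0,-1.2],[4.8,-0.3,0,0,0,-1.9],[6,-0.5,0,0,0,-2.6],[7.2,-0.8,0,0,0,-3.3],[8.4,-1,0,0,0,-4],[9.4,-1.2,0,0,0,-4.6]])

```text
clock: 9.45
position: [0.5331, 0.0613, 0.0643]
ee_rot: [-0.0, -0.05, 0.999, 0.0]
contact_force: [0.5, 0.8, -0.2]
width: 0.0
```

Request:
servo_tool(steps=[[0.8,-0.2,0,0,0,-0.5],[1.6,-0.4,0,0,0,-1],[2.4,-0.6,0,0,0,-1.5],[3.2,-0.8,0,0,0,-2]])

```text
clock: 9.85
position: [0.5305, 0.0601, 0.0645]
ee_rot: [0.0, -0.067, 0.998, 0.0]
contact_force: [0.4, 0.9, 1.0]
width: -0.0
```

```bash
python3 -c "
from h import *
for th in (96,97.3,98.5): rel(tool(th,.013)+[.0645],th+90)
look('w11')
im,d=cams.get_image('scene');save('s11',cv2.resize(im[190:290,260:400],None,fx=5,fy=5,interpolation=cv2.INTER_CUBIC))
"
```

```text
9.85 [0.5305 0.0601 0.0645] F [0.4 0.9 1. ] w -0.0 yaw -172.3 rel [-2.2  0.7 -0. ] [0.  0.  1.7]
9.85 [0.5305 0.0601 0.0645] F [0.4 0.9 1. ] w -0.0 yaw -172.3 rel [ 0.   0.4 -0. ] [0.  0.  0.4]
9.85 [0.5305 0.0601 0.0645] F [0.4 0.9 1. ] w -0.0 yaw -172.3 rel [ 2.1  0.2 -0. ] [ 0.   0.  -0.8]
```

View pics/w11.png

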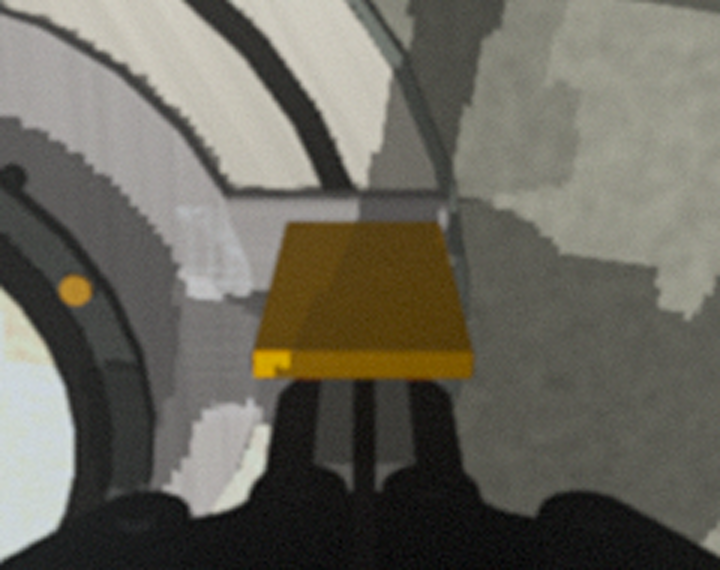

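View pics/s11.png

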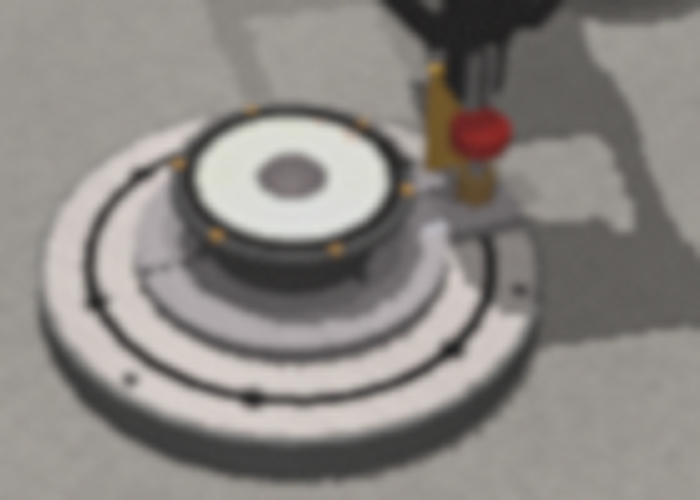

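```bash
cat >> h.py <<'E'
def head(cm='scene'):
    im,d=cams.get_image(cm);hsv=cv2.cvtColor(im,cv2.COLOR_RGB2HSV).astype(int);h,s,v=[hsv[...,i] for i in range(3)]
    m=((h<8)|(h>172))&(s>140)&(v>60);m[:140]=0;m[290:]=0;m[:,:270]=0;m[:,390:]=0
    ys,xs=np.nonzero(m);P=world(cm,d[ys,xs],xs,ys);print(cm,len(xs),'med',np.median(P,0).round(4),'z pct',np.percentile(P[:,2],[5,25,50,75,95]).round(4),'rows',ys.min(),ys.max(),'cols',xs.min(),xs.max())
    return im
E
python3 -c "
from h import *
head();head();rel([0,0,0],0)
z=np.load('scene0.npz')
"
```

```text
scene 87 med [0.5516 0.0602 0.0846] z pct [0.0767 0.0828 0.0846 0.086  0.0874] rows 212 221 cols 350 361
scene 85 med [0.551  0.0603 0.0849] z pct [0.0769 0.0836 0.0849 0.0862 0.0878] rows 212 221 cols 350 361
10.05 [0.5303 0.06   0.0644] F [ 1.  -0.4  0.4] w -0.0 yaw -172.4 rel [533.5  11.1  64.5] [   0.    -0.  -172.4]
```

Request:
servo_tool(steps=[[0.8,0,0,0,0,-0.3],[1.6,-0.1,0,0,0,-0.6],[2.4,-0.2,0,0,0,-0.9],[2.4,-0.2,0,0,0,-0.9]])

```text
clock: 10.45
position: [0.5295, 0.0598, 0.0645]
ee_rot: [0.002, -0.074, 0.997, 0.0]
contact_force: [5.2, 2.1, -2.9]
width: 0.0
```

```bash
python3 -c "
from h import *
for th in (96,97.3,98.5): rel(tool(th,.013)+[.0645],th+90)
look('w12');head()
"
```

```text
10.45 [0.5295 0.0598 0.0645] F [ 5.2  2.1 -2.9] w 0.0 yaw -171.5 rel [-3.3  0.8  0. ] [0.  0.2 2.5]
10.45 [0.5295 0.0598 0.0645] F [ 5.2  2.1 -2.9] w 0.0 yaw -171.5 rel [-1.   0.6  0. ] [0.  0.2 1.2]
10.45 [0.5295 0.0598 0.0645] F [ 5.2  2.1 -2.9] w 0.0 yaw -171.5 rel [ 1.1  0.4 -0. ] [0.  0.2 0. ]
scene 85 med [0.5493 0.0604 0.0846] z pct [0.0778 0.0826 0.0846 0.0858 0.0877] rows 212 221 cols 350 361
```

View pics/w12.png

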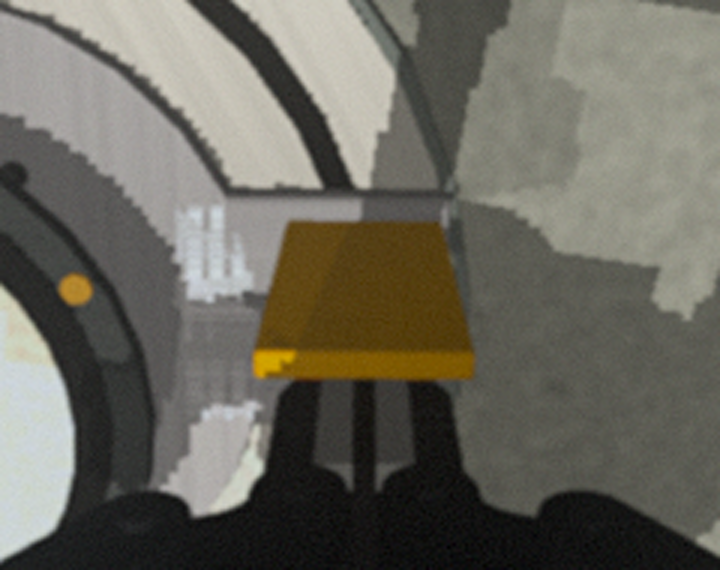

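Request:
servo_tool(steps=[[1,0,0,0,0,0],[2,-0.1,0,0,0,0],[2,-0.1,0,0,0,0]])

```text
clock: 10.85
position: [0.5292, 0.0596, 0.0646]
ee_rot: [0.003, -0.074, 0.997, 0.0]
contact_force: [7.9, 2.0, -5.4]
width: -0.0002
```

```bash
python3 -c "
from h import *
rel(tool(97.3,.013)+[.0645],187.3)
"
```

```text
10.85 [0.5292 0.0596 0.0646] F [ 7.9  2.  -5.4] w -0.0 yaw -171.5 rel [-1.3  0.7  0.1] [0.  0.4 1.2]
```

Request:
servo_tool(steps=[[-3,0,0,0,0,0],[-8,0,0,0,0,0],[-9,0,-8,0,0,0],[-9,0,-35,0,0,0],[-9,0,-75,0,0,0],[-9,0,-120,0,0,0],[-9,40,-140,0,0,0],[-9,80,-140,0,0,0]])

```text
clock: 11.65
position: [0.5249, 0.1396, 0.2091]
ee_rot: [0.004, -0.073, 0.997, -0.0]
contact_force: [0.5, 1.2, 0.1]
width: -0.0
```

Request:
servo_tool(steps=[[0,45,0,0,0,0],[0,90,0,0,0,0],[0,120,0,0,0,0],[0,120,0,0,0,0]])

```text
clock: 12.05
position: [0.5036, 0.2614, 0.2047]
ee_rot: [-0.001, -0.077, 0.997, 0.001]
contact_force: [-0.5, 0.5, -1.2]
width: 0.0001
```

Run:
```python
from h import *
rel([0,0,0],0)
im=head();save('s13',im)
im,d=cams.get_image('top');save('t13',cv2.resize(im[120:250,260:400],None,fx=5,fy=4.5,interpolation=cv2.INTER_CUBIC))
save('t13f',im);hsv=cv2.cvtColor(im,cv2.COLOR_RGB2HSV).astype(int);h,s,v=[hsv[...,i] for i in range(3)]
m=((h<8)|(h>172))&(s>140)&(v>60);m[:120]=0;m[250:]=0;m[:,:270]=0;m[:,390:]=0
ys,xs=np.nonzero(m);mm=cams.camera_model('top');O=np.array(mm['origin']);q=world('top',np.ones(len(xs)),xs,ys)-O;Q=O+q*((.085-O[2])/q[:,2])[:,None];p=Q.mean(0);print(p,'ang',np.degrees(np.arctan2(p[1]+.037,p[0]-.556)),np.hypot(p[1]+.037,p[0]-.556),'z',np.median(world('top',d[ys,xs],xs,ys)[:,2]))
z0=np.load('scene0.npz')['im'];
```

```text
12.05 [0.5036 0.2614 0.2047] F [-0.5  0.5 -1.2] w 0.0 yaw -171.2 rel [ 537.4 -181.6  205.1] [ 1.000e-01  1.000e-01 -1.712e+02]
scene 99 med [0.5483 0.0607 0.0849] z pct [0.0771 0.0834 0.0849 0.0863 0.0873] rows 211 221 cols 350 361
[0.53949165 0.06375528 0.085     ] ang 99.30500679074436 0.10209873768299266 z 0.08603608810970442
```

View pics/t13.png

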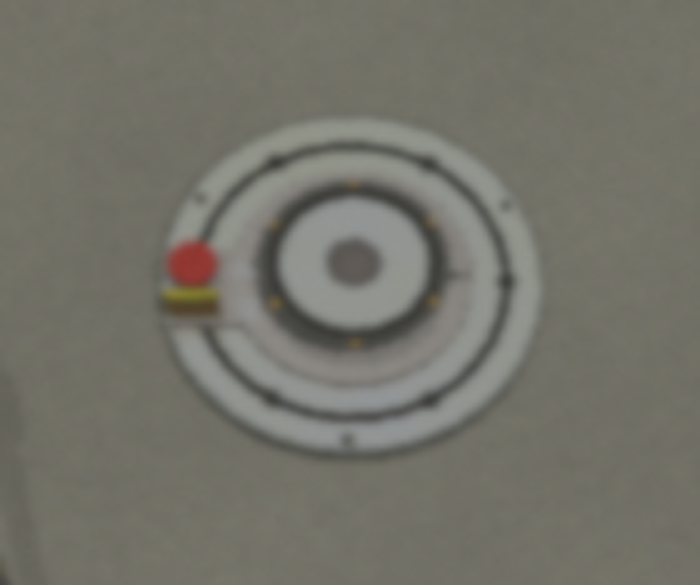

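View pics/s13.png

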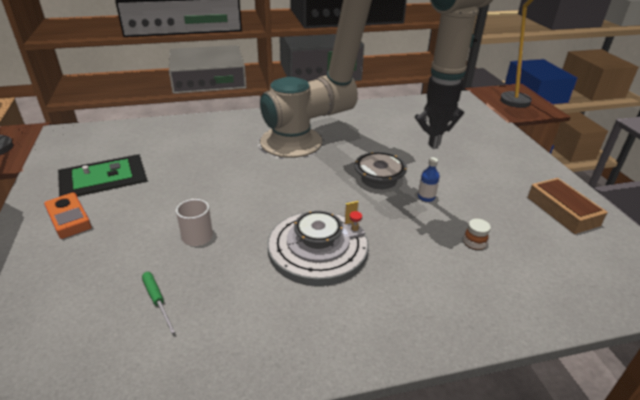

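```bash
python3 -c "
from h import *
print(sign_off())"
```

```text
the job is handed in; nothing more can be done
None
```

The turntable is at its next hole, about 60° anticlockwise from the start, with the plunger out and the table locked. I handed the job in at about 12 s, with the arm about 0.2 m clear of the table.

- **What I did:** With closed fingertips I pressed the plunger to its stop (about 15 N) and turned the table about 11° off its hole with the plunger held in. At that point friction on the plunger head was turning the table, more than the tab. I then lifted off the plunger and pushed only the tab until the plunger sprang out at the next hole.
- **Locked:** A further 2 mm push moved the fingertip only 0.3 mm, and the force rose to about 8 N.
- **Plunger height:** The head top reads 85–86 mm in both cameras, as it did at the start.
- **Angle turned:** The top camera gives about +61°. With a second centre estimate from the same camera it is +62°. The calibration is not good enough to separate these from 60°, so the push test is my proof of the lock.
- **Other objects:** In the last scene picture the mug, bottle, jar and screwdriver stand where they did. The loudspeaker on the disc is the smaller of the two and still sits in its place. The larger one on the bench was not touched.
- **Disagreement:** The real fingertips end about 28–31 mm short of the stated TCP. Both cameras and the first contact showed this, and I allowed for it in every height.

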